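# Lock a plank into the bridge hold-down

## Task

Push the short plank lengthwise under the low wooden bridge until its end meets the stop. Then draw the red-handled lever back up and over towards the side the plank came from, feeling for the place where the loose locking pin drops into the hidden cross-hole of the shaft and stops the lever, and press the pin down through the shaft until its black head sits fully home. Do not move the jar, the cork block, the round offcut or the pencil.

Things in the scene. Friction and masses are not known exactly. Their poses are not given: they have to be found in the camera images.
- holddown: Wooden jig fixed to the bench; origin on the bench under the middle of its bridge, x the way the plank goes in (away from the robot and to its right), y left, z up. Bridge 52 (x) by 120 (y) mm, top 64 mm high; tunnel along x 64 mm wide, 22 mm high. Fences 12 mm high guide the plank: flared in front (to x = -67 mm, ends 112 mm apart), straight behind. End stop 20 mm high, face at x = +71 mm.
- plank: Loose pine plank 134 (its x) by 52 (its y) by 15 mm, 0.12 kg, lying flat on the bench in front of the tunnel, roughly in line with it; origin at the centre of its underside. Meant to be pushed by its near end face (its -x end, 67 mm from the origin).
- plank_home (a point): Point on the bench, on the jig's centre line 4 mm beyond the bridge middle, axes as the jig: where the plank's origin lies when its end meets the stop.
- lever (a joint): Angle of lever and shaft, rad: 0 upright, positive leaning away (jig's +x); limits -0.9, 1.25. Starts at 0.85 to 1.1; the hole comes under the pin somewhere between 0.25 and -0.4, different each time. Stays where left; takes about 2 to 4 N at the grip. When hole and pin meet, the pin falls in by its own weight and the lever stops firmly: do not force it on.
- lever_grip (a point): Middle of the lever's red grip, a level bar 20 mm thick, 42 mm long along the jig's y, on the jig's right side: at jig y = -96 mm, 80 mm from the shaft axis. Hook and pull it with a fingertip reaching down behind it (+x side). The lever arm (10 mm thick) is at y = -75 mm, the bridge side at -60 mm.
- lever_axis (a point): Point on the shaft axis level with the middle of the grip (jig x = 0, y = -96 mm, 42 mm high): centre of the 80 mm circle on which the grip moves. The shaft, 36 mm thick, lies inside the bridge along y; its 11 mm cross-hole cannot be seen.
- pin (a joint): How far the upright locking pin has gone down, in m: about 0.001 while it rests on the round of the shaft, about 0.008 when its nose has dropped into the hole, 0.038 when fully home. From 0.008 on it is stiff in the hole and takes about 5 N of downward push; it stays where it is left and is captive.
- pin_top (a point): Middle of the top of the pin's black head, a disc 26 mm in diameter and 8 mm thick over the brass bush in the middle of the bridge. About 118 mm high while the pin rests on the shaft, 82 mm when home (head on the bush, whose top is 73 mm high).
- stain_jar: Loose brown jar with black lid, 56 mm in diameter, 82 mm high; bystander, origin at the centre of its underside.
- sand_block: Loose cork sanding block 51 x 93 x 28 mm; bystander, origin at the centre of its underside.
- offcut_round: Loose round wooden offcut, 57 mm in diameter, 18 mm high; bystander, origin at the centre of its underside.
- pencil: Loose red pencil 173 mm long (its y), 8 mm thick; bystander, origin at the middle of its underside.

How it is judged (in metres and radians):
On the way, in this order (a step that is already met when the one before it is completed fails the run):
1. the plank lies under the bridge with its end at the stop (x of plank in the frame of plank_home between -0.005 and 0.005 m and y of plank in the frame of plank_home between -0.01 and 0.01 m and height (world z) of plank below 0.006 m and angle between the x axis of plank and the x axis of plank_home, either way round below 0.15 rad), for 0.2 s.
2. the lever is turned so that the pin has dropped into the shaft's cross-hole (all of step 1 and value of joint pin above 0.005 m), for 0.2 s.
At the end, for the whole second after the job is handed in: The plank rests flat under the bridge with its origin within 5 mm along and 10 mm across of its home point, and in line within 0.15 rad; the pin is pressed down to within 2 mm of fully home and stays there (all of step 1 and value of joint pin above 0.036 m and linear speed of plank below 0.01 m/s); the robot touches nothing.
It fails at once if the jar is moved more than 20 mm (distance of stain_jar from where it was at the start of the episode above 0.02 m).
It fails at once if the cork block is moved more than 20 mm (distance of sand_block from where it was at the start of the episode above 0.02 m).
It fails at once if the round offcut is moved more than 20 mm (distance of offcut_round from where it was at the start of the episode above 0.02 m).
It fails at once if the pencil is moved more than 20 mm (distance of pencil from where it was at the start of the episode above 0.02 m).
It also fails if it takes over 64 s, if anything falls off the work surface, if the arm or the gripper's body presses on something with over 40 N, if the wrist force passes 120 N, or if a joint passes its speed limit or range.

## Robot

A 6-joint arm with a two-finger parallel gripper is mounted at the origin on a cart in front of the work surface, level with it; the furniture and walls round the work are solid. World frame = base frame: x ahead of the robot, y to its left, z up, the work surface at z = 0. Lengths are in m, angles in degrees, forces in N, time in s.
With the tool pointing down it reaches from about 0.25 to 0.725 m from the base axis. Payload 9.7 kg.
Tool frame: the origin (TCP) lies midway between the tips of the shut fingers; the grasp point (between the pads) lies bot.grasp_offset behind it (bot.grasp_offset is the distance from the TCP to the grasp point, in m); x points along the fingers, y is the direction in which the jaws open and shut, and the axes are right-handed (so a half turn about x gives the same grasp; the last joint's range is limited). The gripper opens to 85 mm and grips with 20 to 120 N. Pads are 22 mm wide; open, the fingers measure 114 mm over their backs; the gripper's body (76 mm by 85 mm) begins 54 mm behind the grasp point. The pads swing forward as they close: fully open they stand 13 mm farther back than shut.
Start: joints at [-70.818, 4.979, 10.078, 95.1, 0, 90], TCP at [0.181, -0.519, 0.231] pointing down, gripper open.
Joint ranges: [-179.16, 179.16], [-48.56, 103.87], [-65.8, 70.77], [-126.05, 130.52], [-82.76, 87.17], [-180, 180]. Speed limits (degrees/s): [127.2, 127.2, 147.25, 180, 180, 180].

## Interface

Orientations are given as [roll, pitch, yaw] about the fixed x, y, z axes, in that order (R = Rz(yaw) Ry(pitch) Rx(roll)).
In Python, from workcell import status, camera, bot gives the robot as it stands.
- The arm moves only by the shell command python3 -m jog 'ROWS' [OPENING] [FORCE]. ROWS is text: rows parted by semicolons, each of 4 numbers parted by spaces: the shift along the tool's x, y, z in mm, then the turn about the tool's x in degrees. A call has exactly 8 rows; each row is the pose to reach, as a shift and turn from the pose commanded when the call began, along the tool's axes at that moment; what a row does not reach only later rows make up. A row lasts 1/8 s, in which the tool goes at most 62.5 mm and 10.7 degrees, less where a joint would pass 70% of its speed; a pose out of reach is approached as far as the arm can. A call with a gripper value outside its range is refused whole. OPENING is the opening, from 0 (shut) to 1 (fully open), set as the call begins (- or left out, the last holds). The fingers move at their own pace and stop on an object; FORCE is the grip in N (left out, the last holds). Time passes only in rows, so rows that repeat a pose let the fingers close, or fill a call up. It gives the time, the measured TCP pose, the force and the opening at its end, in the units of the state.
- status.get_obs(): the state, without advancing time (a new reading comes with each control period).
- camera(name): name is "side" or "top" or "wrist"; returns a dict with "color" (400x640x3 uint8, red, green, blue), "vfov" (degrees; the focal length in pixels is half the picture's height over the tangent of half this angle, whatever the lens; pixels are square), "cx", "cy" (the principal point, pixels), "D" ([k1, k2, p1, p2, k3] as OpenCV has them; the pictures are not rectified), "rvec" (rotation vector, rad) and "tvec" (3), from world to camera coordinates, as OpenCV has them. Camera axes: x right, y down, z forward; pixel columns grow to the right and rows downward; lengths in m; the calibration is good to about 2 mm. A picture is of the moment at which its call begins. There is no depth.
- bot.job_done(): hands the job in, once; it reports no verdict.
The state is a dict: "time": time; "q": joint angles; "qd": joint speeds; "joint_efforts": joint torques, N m; "ee_pos": TCP position; "tcp_rot": TCP orientation; "wrist_force": force on the tool from outside, world axes, zero at the start; "torque": the same for the moment, N m; "opening": finger opening in m.
Only numpy, scipy, OpenCV 4.12 (cv2) and the standard library are available. Lean on these libraries where they do the work, as an engineer would, in place of code of your own. Each camera call takes 0.05 s, during which the arm holds its last target. There are 200 camera calls.

## Working session

There is one attempt and no reset: what is moved stays moved. The work goes in short steps, Python scripts to look and compute and a shell command to move; the robot and the scene stay as the last step left them, time stands still between calls to the robot, and variables do not carry over. Pictures are saved under pics/ and viewed, about 8 in all and at most 12, crops included, and the job is handed in when it is done.

```bash
ls; mkdir -p pics
cat > h.py <<'E'
import numpy as np, cv2
from workcell import status, camera, bot
def snap(n,f):
    c=camera(n); cv2.imwrite('pics/'+f,c['color'][:,:,::-1]); np.save('pics/'+f+'.npy',c,allow_pickle=True); return c
def load(f): return np.load('pics/'+f+'.npy',allow_pickle=True).item()
def K(c):
    f=200/np.tan(np.radians(c['vfov'])/2); return np.array([[f,0,c['cx']],[0,f,c['cy']],[0,0,1.]])
def ray(c,uv):
    p=cv2.undistortPoints(np.array(uv,float).reshape(-1,1,2),K(c),np.array(c['D'],float)).reshape(-1,2)
    R=cv2.Rodrigues(np.array(c['rvec'],float))[0]; t=np.array(c['tvec'],float).ravel()
    return -R.T@t,(np.c_[p,np.ones(len(p))]@R)
def onz(c,uv,z):
    o,d=ray(c,uv); return o+d*((z-o[2])/d[:,2])[:,None]
def proj(c,P): return cv2.projectPoints(np.array(P,float).reshape(-1,3),np.array(c['rvec'],float),np.array(c['tvec'],float),K(c),np.array(c['D'],float))[0].reshape(-1,2)
E
python3 - <<'E'
from h import *
o=status.get_obs();print(o); print(bot.grasp_offset)
a=snap('top','t0.png');b=snap('side','s0.png')
for c in(a,b): print(onz(c,[[320,200]],0), ray(c,[[320,200]])[0])
E
```

```text
pics
{'time': 0.0, 'q': array([-7.08156297e+01,  5.01041465e+00,  1.00348805e+01,  9.50989516e+01,
       -4.74337184e-04,  8.99998352e+01]), 'qd': array([ 0.10622018,  0.09959   , -0.04786184,  0.05467646, -0.06521832,
        0.09268806]), 'joint_efforts': array([ 6.83070375e-04, -5.20390427e+01,  4.64802718e+01,  1.63994957e-02,
        5.71796579e-05,  1.69467949e-06]), 'ee_pos': array([ 0.18065941, -0.51924637,  0.23059346]), 'tcp_rot': array([-89.6353015 ,  89.92551269, 109.54923394]), 'wrist_force': array([-0.26159179,  0.44631541,  0.08828102]), 'torque': array([-0.04007114, -0.0285721 ,  0.01435337]), 'opening': 0.08538398223229121}
0.0187
[[ 0.51243645 -0.067849    0.        ]] [ 0.30100586 -0.07333449  1.42725838]
[[0.52522106 0.07423    0.        ]] [ 0.29995529 -1.06027875  0.93537325]
```

View pics/t0.png

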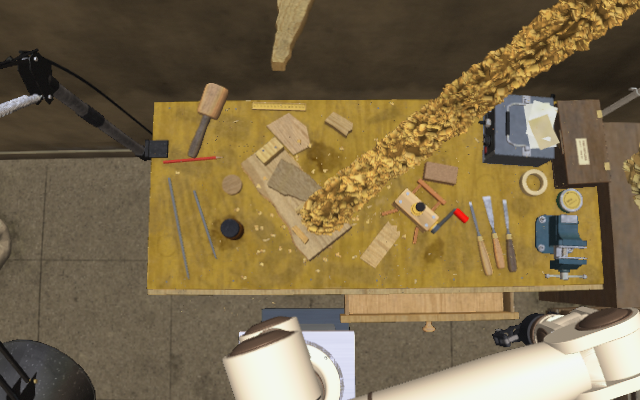

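View pics/s0.png

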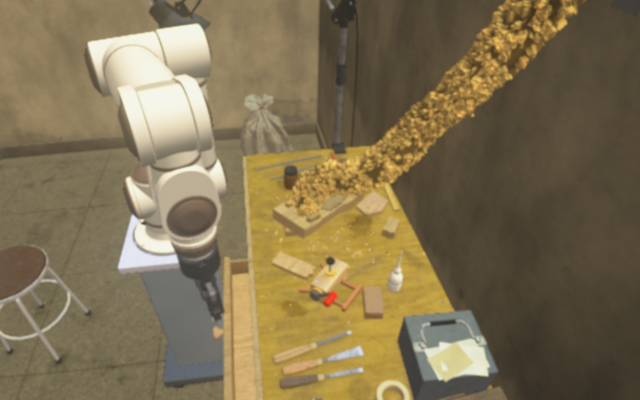

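The top view shows the plank near (381,244), the bridge near (416,209) with the pin head at (420,207), the red grip at (460,215) and the cork block at (440,173). The jar, offcut and pencil are far to the left. Next I'll enlarge both views of the jig.

Run:
```python
from h import *
a=cv2.imread('pics/t0.png')[150:280,350:480]; b=cv2.imread('pics/s0.png')[240:320,265:395]
im=np.vstack([cv2.resize(a,None,fx=4.6,fy=4.6,interpolation=cv2.INTER_CUBIC)]); 
b=cv2.resize(b,None,fx=4.6,fy=4.6,interpolation=cv2.INTER_CUBIC)
cv2.imwrite('pics/c0.png',im)
A=load('t0.png')
for n,box in(('t0.png',(150,280,350,480)),):
    g=cv2.imread('pics/'+n); h=cv2.cvtColor(g,cv2.COLOR_BGR2HSV)
    m=((h[...,0]<5)|(h[...,0]>175))&(h[...,1]>200)&(h[...,2]>150)
    k,l,s,c=cv2.connectedComponentsWithStats(m.astype('uint8'))
    print([(s[i],c[i]) for i in range(1,k) if s[i,4]>15])
```

```text
[(array([454, 209,  15,  14,  92], dtype=int32), array([461.01086957, 215.17391304]))]
```

View pics/c0.png

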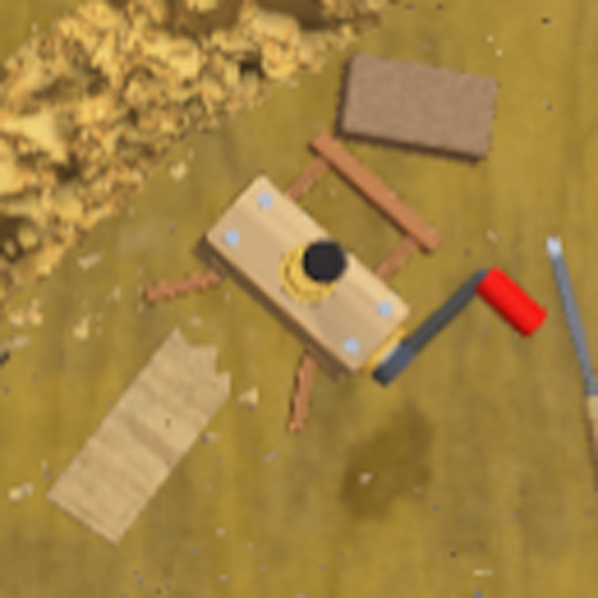

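The crop shows bridge-top corners at (265,178), (410,312), (350,372) and (207,238). Plank corners are at (48,497), (115,543), (228,380) and (178,332), and the red grip is at about (512,301).

Run:
```python
from h import *
c=load('t0.png'); f=lambda L:[[x/4.6+349.6,y/4.6+149.6] for x,y in L]
B=onz(c,f([(265,178),(410,312),(350,372),(207,238)]),.064)
P=onz(c,f([(48,497),(115,543),(228,380),(178,332)]),.015)
print(B.round(4),'\n',P.round(4))
J=B.mean(0)
ex=((B[0]+B[1])-(B[2]+B[3]))[:2]; ey=((B[0]+B[3])-(B[1]+B[2]))[:2]
print('jig',J,'yaw',np.degrees(np.arctan2(ex[1],ex[0])),np.degrees(np.arctan2(ey[1],ey[0]))-90,np.linalg.norm(ex)/2,np.linalg.norm(ey)/2)
pn=P[:2].mean(0);pf=P[2:].mean(0);d=pf-pn
print('plank near',pn,'yaw',np.degrees(np.arctan2(d[1],d[0])),np.linalg.norm(d), np.linalg.norm(P[0]-P[1]))
print('sides',[np.degrees(np.arctan2(*(P[j]-P[i])[1::-1])) for i,j in((0,3),(1,2))])
print('pin',onz(c,f([(324,261)]),.118))
yaw=np.arctan2(ey[1],ey[0])-np.pi/2; R=np.array([[np.cos(yaw),-np.sin(yaw)],[np.sin(yaw),np.cos(yaw)]])
for q in (.85,.95,1.05,1.1):
  g=onz(c,[[461,215.2]],.042+.08*np.cos(q))[0]; print(q,g,R.T@(g-J)[:2],.08*np.sin(q))
print('plank in jig: near',R.T@(pn-J)[:2],'far',R.T@(pf-J)[:2])
print(onz(c,f([(345,60),(495,80),(480,160),(338,135)]),.028))
```

```text
[[ 0.5335 -0.3046  0.064 ]
 [ 0.4534 -0.388   0.064 ]
 [ 0.4185 -0.3513  0.064 ]
 [ 0.498  -0.2693  0.064 ]] 
 [[ 0.3492 -0.1771  0.015 ]
 [ 0.3214 -0.2168  0.015 ]
 [ 0.4185 -0.2869  0.015 ]
 [ 0.4478 -0.2573  0.015 ]]
jig [ 0.47586099 -0.32827789  0.064     ] yaw -45.603740063293515 -43.9903733877179 0.050359040197483204 0.1149106687650968
plank near [ 0.33528939 -0.19691289  0.015     ] yaw -37.53151035593782 0.1234252823079522 0.048440126133195024
sides [np.float64(-39.117002912773785), np.float64(-35.84873663429669)]
pin [[ 0.47669924 -0.32752237  0.118     ]]
0.85 [ 0.45544388 -0.44075036  0.09479865] [ 0.06342713 -0.0950995 ] 0.06010243241122342
0.95 [ 0.4561699  -0.44247761  0.08853465] [ 0.06514911 -0.09583793] 0.0650732403831499
1.05 [ 0.45694982 -0.44433307  0.08180568] [ 0.06699891 -0.09663117] 0.06939385804752136
1.1 [ 0.45735757 -0.44530313  0.07828769] [ 0.06796602 -0.09704589] 0.07129658880491484
plank in jig: near [-0.19237306 -0.00312084] far [-0.06973118  0.01076325]
[[ 0.61244795 -0.36212633  0.028     ]
 [ 0.59978354 -0.45444333  0.028     ]
 [ 0.55013234 -0.44290579  0.028     ]
 [ 0.56591223 -0.35614204  0.028     ]]
```

```bash
cat >> h.py <<'E'
from scipy.spatial.transform import Rotation as Ro
J=np.array([.476,-.328,0]); YAW=-44.6
RJ=Ro.from_euler('z',YAW,degrees=True).as_matrix()
def w(p): return J+RJ@np.array(p,float)
def tool():
    o=status.get_obs(); return o,Ro.from_euler('xyz',o['tcp_rot'],degrees=True).as_matrix()
def go(pj):
    "shift in tool axes (mm) to jig point, and turn about tool x to have tool y along jig +-y"
    o,R=tool(); d=R.T@(w(pj)-o['ee_pos'])*1000
    v=R.T@RJ[:,1]; a=np.degrees(np.arctan2(v[2],v[1])); a=(a+90)%180-90
    print('t',o['time'],'jig pos',(RJ.T@(o['ee_pos']-J)*1000).round(1),'F jig',(RJ.T@o['wrist_force']).round(1),'open',round(o['opening'],4)); print('shift',d.round(1),'turn',a.round(1))
E
python3 - <<'E'
from h import *
o,R=tool(); print(R.round(3)); go([-.235,-.006,.06])
E
```

```text
[[-0.     0.329 -0.944]
 [ 0.001 -0.944 -0.329]
 [-1.    -0.001 -0.   ]]
t 0.1 jig pos [ -76.  -343.6  230.6] F jig [0.1 0.  0.2] open 0.0855
shift [ 171.  -291.6 -232.6] turn 63.8
```

```bash
python3 -m jog '0 -20 -15 -9; 0 -60 -45 -18; 0 -100 -80 -28; 0 -145 -115 -38; 0 -190 -150 -48; 0 -230 -185 -58; 0 -265 -212 -68; 0 -290 -232 -78' 0.4
python3 - <<'E'
from h import *
print(status.get_obs()['q']); go([-.235,-.006,.06])
E
```

```text
time: 1.1
ee_pos: [0.3047, -0.1677, 0.2312]
tcp_rot: [80.0, 90.0, -2.5]
wrist_force: [0.5, -0.9, -0.2]
opening: 0.034
[-2.88242891e+01 -2.24038982e+01 -1.39321388e+01  9.84583108e+01
  6.66206428e-03  5.36033377e+01]
t 1.1 jig pos [-234.5   -6.1  231.2] F jig [ 1.  -0.3 -0.2] open 0.034
shift [171.2  -0.3  -0.4] turn -37.8
```

```bash
python3 -m jog '15 0 0 -8; 35 0 0 -16; 60 0 0 -24; 85 0 0 -32; 110 0 0 -37.8; 130 0 0 -37.8; 142 0 0 -37.8; 145 0 0 -37.8'
python3 - <<'E'
from h import *
go([-.235,-.006,.006]); snap('wrist','w1.png')
E
```

```text
time: 2.1
ee_pos: [0.3043, -0.1692, 0.0858]
tcp_rot: [-162.5, 90.0, 152.5]
wrist_force: [0.0, 0.0, 1.1]
opening: 0.0342
t 2.1 jig pos [-233.8   -7.5   85.8] F jig [0.  0.  1.1] open 0.0342
shift [79.8  1.5 -1.2] turn -0.4
```

View pics/w1.png

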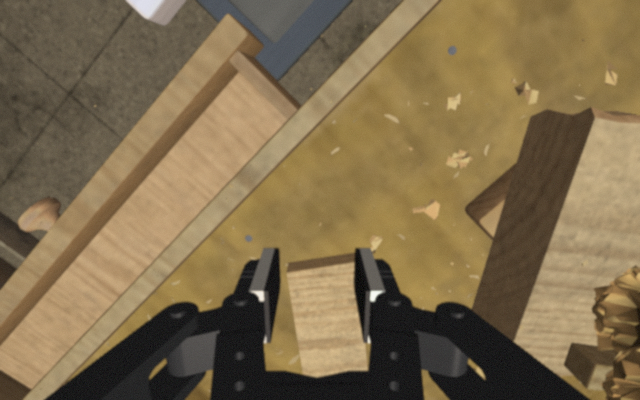

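The wrist view shows the plank's near end between the finger pads, with top-face corners at about (289,270) and (354,262). Now I'll turn those into jig coordinates.

Run:
```python
from h import *
c=load('w1.png'); P=onz(c,[[289,270],[354,262],[289,262],[354,254]],.015); P[2:]=onz(c,[[289,262],[354,254]],0); print(((P-J)@RJ*1000).round(1)); o=ray(c,[[320,200]])[0]; print((RJ.T@(o-J)*1000).round(1))
```

```text
[[-190.2  -28.2   15. ]
 [-196.1   16.9   15. ]
 [-188.3  -29.4    0. ]
 [-194.5   18.5    0. ]]
[-312.3   -7.8  228. ]
```

```bash
python3 -m jog '15 1 0 0; 30 2 0 0; 45 2 0 0; 58 2 0 0; 68 2 0 0; 76 2 0 0; 80 2 0 0; 81 2 0 0'; python3 -m jog '0 0 8 0; 0 0 18 0; 0 0 28 0; 0 0 38 0; 0 0 48 0; 0 1 58 0; 0 1 66 0; 0 2 72 0';python3 - <<'E'
from h import *
go([-.085,0,.005]); c=snap('top','t1.png')
g=cv2.imread('pics/t1.png')[150:280,350:480]; cv2.imwrite('pics/c1.png',cv2.resize(g,None,fx=4.6,fy=4.6,interpolation=cv2.INTER_CUBIC))
E
```

```text
time: 3.15
ee_pos: [0.306, -0.1679, 0.0052]
tcp_rot: [134.3, 90.0, 89.3]
wrist_force: [1.3, 0.5, 0.7]
opening: 0.0341
time: 4.15
ee_pos: [0.3586, -0.2177, 0.0052]
tcp_rot: [-174.1, 90.0, 140.9]
wrist_force: [-0.8, 0.8, 0.4]
opening: 0.0342
t 4.15 jig pos [-161.    -3.9    5.2] F jig [-1.1  0.   0.4] open 0.0342
shift [ 0.2  4.5 76. ] turn -0.4
```

View pics/c1.png

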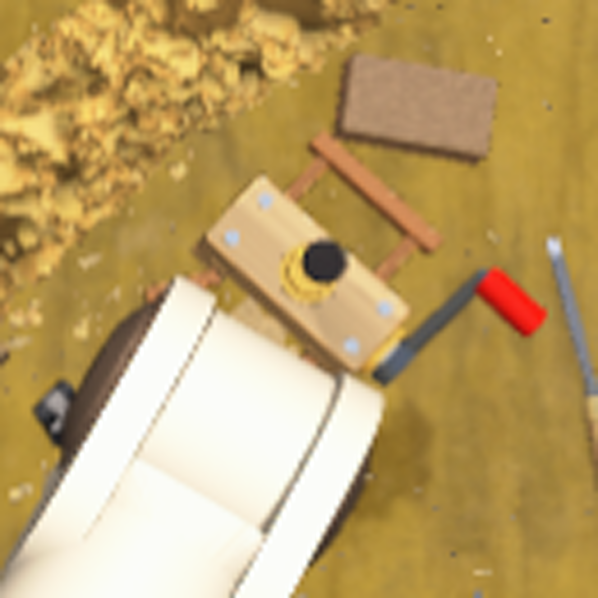

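The arm hides the plank's near half, but its far end sits in front of the bridge between the fences. I'll keep pushing.

```bash
python3 -m jog '0 0 8 0; 0 1 17 0; 0 2 26 0; 0 3 35 0; 0 3 44 0; 0 4 53 0; 0 4 62 0; 0 4 70 0'; python3 -m jog '0 0 2 0; 0 0 4 0; 0 0 6 0; 0 0 8 0; 0 0 9 0; 0 0 10 0; 0 0 11 0; 0 0 12 0';python3 - <<'E'
from h import *
go([-.074,0,.005]); 
E
```

```text
time: 5.2
ee_pos: [0.411, -0.2646, 0.0053]
tcp_rot: [-105.5, 90.0, -150.5]
wrist_force: [-0.4, 0.8, 0.2]
opening: 0.034
time: 6.2
ee_pos: [0.4191, -0.2726, 0.0053]
tcp_rot: [169.3, 90.0, 124.3]
wrist_force: [-0.6, 0.1, -0.6]
opening: 0.0341
t 6.2 jig pos [-79.4  -0.5   5.3] F jig [-0.5 -0.3 -0.6] open 0.0341
shift [0.3 0.6 5.4] turn -0.4
```

```bash
python3 -m jog '0 0 1 0; 0 0 2 0; 0 0 3 0; 0 0 4 0; 0 0 4.5 0; 0 0 5 0; 0 0 5.5 0; 0 0 6 0';python3 - <<'E'
from h import *
go([-.074,0,.005]); 
E
```

```text
time: 7.2
ee_pos: [0.4233, -0.2769, 0.0053]
tcp_rot: [179.1, 90.0, 134.1]
wrist_force: [-0.3, -0.1, -0.1]
opening: 0.0344
t 7.2 jig pos [-73.4  -0.6   5.3] F jig [-0.1 -0.3 -0.1] open 0.0344
shift [ 0.3  0.6 -0.6] turn -0.4
```

```bash
python3 -m jog '0 0 .4 0; 0 0 .8 0; 0 0 1.2 0; 0 0 1.6 0; 0 0 2 0; 0 0 2.4 0; 0 0 2.8 0; 0 0 3 0';python3 - <<'E'
from h import *
go([-.074,0,.005]); snap('wrist','w2.png'); snap('side','s2.png')
g=cv2.imread('pics/s2.png')[240:320,265:395]; g=cv2.resize(g,None,fx=4.9,fy=4.9,interpolation=cv2.INTER_CUBIC)
h=cv2.imread('pics/w2.png')[150:400,100:540]; h=cv2.resize(h,(637,300)); g=g[:300]
cv2.imwrite('pics/c2.png',np.vstack([g[:,:637],h]))
E
```

```text
time: 8.2
ee_pos: [0.4246, -0.2781, 0.0052]
tcp_rot: [176.1, 89.9, 131.1]
wrist_force: [-5.4, 6.5, 4.6]
opening: 0.0344
t 8.2 jig pos [-71.6  -0.5   5.2] F jig [-8.5  0.8  4.6] open 0.0344
shift [ 0.2  0.5 -2.4] turn -0.4
```

View pics/c2.png

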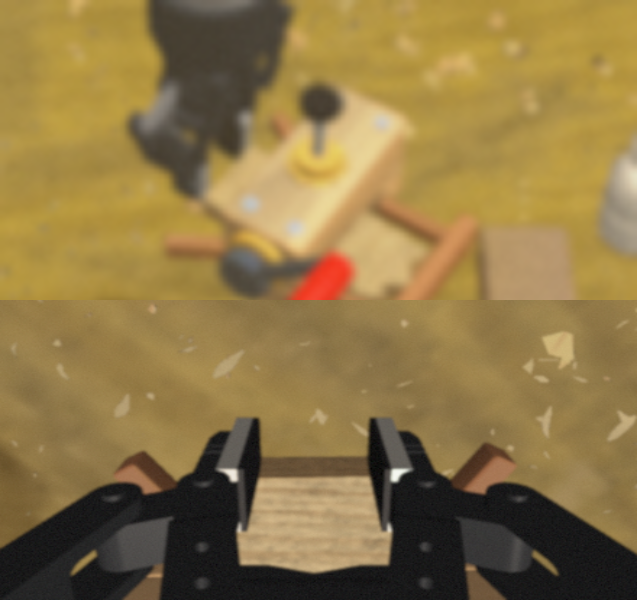

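The wrist view shows the plank squarely between the fences and the side view shows its far end at the stop. The 8.5 N reading agrees. Next I back off, rise and go over behind the grip.

```bash
python3 -m jog '0 0 -5 0; 0 0 -12 0; -15 0 -15 0; -50 0 -15 0; -95 0 -15 0; -140 0 -15 0; -175 0 -15 0; -190 0 -15 0' 0
python3 - <<'E'
from h import *
go([.100,-.103,.17])
E
```

```text
time: 9.3
ee_pos: [0.4154, -0.2687, 0.1983]
tcp_rot: [10.8, 89.8, -34.2]
wrist_force: [0.4, -1.3, -0.4]
opening: 0.0
t 9.3 jig pos [-84.8  -0.4 198.3] F jig [ 1.2 -0.6 -0.4] open 0.0
shift [  28.9 -101.3  185.4] turn -0.4
```

```bash
python3 -m jog '0 -20 20 0; 0 -45 50 0; 0 -70 85 0; 0 -90 120 0; 0 -102 150 0; 0 -102 172 0; 0 -102 184 0; 20 -102 186 0'
python3 - <<'E'
from h import *
go([.100,-.103,.067]); snap('wrist','w3.png')
c=snap('top','t3.png')
E
```

```text
time: 10.3
ee_pos: [0.4748, -0.4729, 0.1752]
tcp_rot: [-3.4, 89.9, -48.4]
wrist_force: [-0.5, -0.4, 0.1]
opening: -0.0003
t 10.3 jig pos [ 100.9 -104.   175.2] F jig [-0.  -0.6  0.1] open -0.0003
shift [108.2   1.   -1. ] turn -0.4
```

View pics/w3.png

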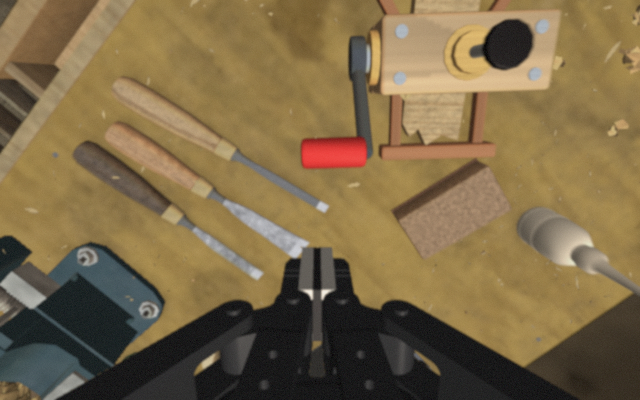

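The wrist view shows the plank's broken end against the end stop at about (430,140). The red grip is at (334,152), the pin head at (508,44), and the fingers are beyond the grip and lined up with it.

Run:
```python
from h import *
c=load('w3.png')
for q in (.85,.9,.95,1,1.05,1.1):
    g=RJ.T@(onz(c,[[334,152]],.042+.08*np.cos(q))[0]-J)*1000; print(q,g.round(1),80*np.sin(q))
print('pin',RJ.T@(onz(c,[[511,41]],.118)[0]-J))
c=load('t0.png');print('pin',RJ.T@(onz(c,[[324/4.6+349.6,261/4.6+149.6]],.118)[0]-J))
```

```text
0.85 [ 63.9 -93.5  94.8] 60.10243241122342
0.9 [ 64.5 -93.3  91.7] 62.66615277019867
0.95 [ 65.1 -93.2  88.5] 65.0732403831499
1 [ 65.7 -93.   85.2] 67.31767878463172
1.05 [ 66.3 -92.8  81.8] 69.39385804752136
1.1 [ 67.  -92.7  78.3] 71.29658880491483
pin [ 0.00081407 -0.0011613   0.118     ]
pin [0.00016251 0.00083105 0.118     ]
```

```bash
python3 -m jog '10 0 0 0; 30 0 0 0; 50 0 0 0; 70 0 0 0; 87 0 0 0; 99 0 0 0; 105 0 0 0; 107 0 0 0'; python3 -m jog '0 0 -6 0; -1 0 -12 0; -4 0 -17 0; -10 0 -22 0; -14 0 -28 0; -19 0 -34 0; -23 0 -40 0; -26 0 -44 0'
python3 - <<'E'
from h import *
go([.045,-.103,.100])
E
```

```text
time: 11.4
ee_pos: [0.4742, -0.4721, 0.0683]
tcp_rot: [12.7, 90.0, -32.3]
wrist_force: [-0.2, 0.3, -0.7]
opening: 0.0006
time: 12.4
ee_pos: [0.4428, -0.4407, 0.0948]
tcp_rot: [-7.9, 90.0, -52.9]
wrist_force: [0.5, -2.1, 1.1]
opening: 0.0002
t 12.4 jig pos [  55.5 -103.6   94.8] F jig [ 1.8 -1.2  1.1] open 0.0002
shift [ -5.2   0.5 -10.5] turn -0.4
```

```bash
python3 -m jog '-1 0 -1.5 0; -2 0 -3 0; -3 0 -4.5 0; -3 0 -6 0; -4 0 -7.5 0; -4 0 -8.5 0; -5 0 -9.5 0; -5 0 -10 0'
python3 - <<'E'
from h import *
go([.035,-.103,.100])
E
python3 -m jog '0 0 -.8 0; 0 0 -1.6 0; 0 0 -2.4 0; 0 0 -3.2 0; 0 0 -4 0; 0 0 -4.8 0; 0 0 -5.4 0; 0 0 -6 0'
python3 - <<'E'
from h import *
go([.035,-.103,.100])
E
```

```text
time: 13.4
ee_pos: [0.4359, -0.4337, 0.0992]
tcp_rot: [163.6, 90.0, 118.6]
wrist_force: [1.7, -1.1, -0.2]
opening: 0.0
t 13.4 jig pos [  45.6 -103.4   99.2] F jig [ 2.   0.4 -0.2] open 0.0
shift [ -0.8   0.3 -10.6] turn -0.4
time: 14.4
ee_pos: [0.4317, -0.4296, 0.0993]
tcp_rot: [139.3, 90.0, 94.3]
wrist_force: [2.6, -1.8, 0.9]
opening: -0.0001
t 14.4 jig pos [  39.8 -103.4   99.3] F jig [3.1 0.6 0.9] open -0.0001
shift [-0.7  0.4 -4.8] turn -0.4
```

Pull force is about 3 N, which is lever friction only, so I'll go on in small steps.

```bash
cat > f.py <<'E'
from h import *
go([.0,-.103,.102])
E
python3 -m jog '0 0 -.6 0; 0 0 -1.2 0; 0 0 -1.8 0; 0 0 -2.4 0; 0 0 -3 0; 0 0 -3.6 0; 0 0 -4.3 0; 0 0 -5 0'; python3 f.py
```

```text
time: 15.4
ee_pos: [0.4281, -0.426, 0.0993]
tcp_rot: [171.5, 90.0, 126.5]
wrist_force: [0.9, -1.5, 0.9]
opening: -0.0001
t 15.4 jig pos [  34.7 -103.4   99.3] F jig [ 1.7 -0.5  0.9] open -0.0001
shift [ -2.7   0.1 -34.7] turn -0.4
```

```bash
python3 -m jog '0 0 -.6 0; 0 0 -1.2 0; 0 0 -1.8 0; 0 0 -2.4 0; 0 0 -3 0; 0 0 -3.6 0; 0 0 -4.3 0; 0 0 -5 0'; python3 f.py
```

```text
time: 16.4
ee_pos: [0.4248, -0.4227, 0.0995]
tcp_rot: [-5.5, 90.0, -50.5]
wrist_force: [3.0, -4.6, 3.4]
opening: 0.0001
t 16.4 jig pos [  30.1 -103.4   99.5] F jig [ 5.4 -1.2  3.4] open 0.0001
shift [ -2.5   0.1 -30.1] turn -0.4
```

Run:
```python
from h import *
# pin head: dark blob centre in top view, before/now
c=snap('top','t4.png')
for f in('t0.png','t3.png','t4.png'):
    g=cv2.imread('pics/'+f)[195:220,408:432].max(2)<45
    k,l,s,ce=cv2.connectedComponentsWithStats(g.astype('uint8')); print(f,[(s[i,4],ce[i]+[408,195]) for i in range(1,k) if s[i,4]>10])
for z in(.118,.110,.082): print(proj(c,w([0,0,z])))
```

```text
t0.png []
t3.png [(np.int32(13), array([418.15384615, 208.30769231]))]
t4.png []
[[420.22596343 206.6051496 ]]
[[419.64775276 207.01533486]]
[[417.67647198 208.4135544 ]]
```

Run:
```python
from h import *
c=snap('side','s4.png')
for z in(.118,.110,.082): print(proj(c,w([0,0,z])))
u,v=proj(c,w([0,0,.114]))[0].astype(int)
for f in('s0.png','s2.png','s4.png'):
    g=cv2.imread('pics/'+f)[v-12:v+14,u-10:u+11].max(2).astype(float); wt=np.clip(90-g,0,None)
    print(f,[(wt.sum(1)[:20]).round().astype(int)],(wt.sum(0)*np.arange(21)).sum()/wt.sum())
```

```text
[[329.218107   259.97272855]]
[[329.10514915 261.96527443]]
[[328.71766396 268.79206922]]
s0.png [array([ 0,  0,  0,  0,  0,  0,  0,  0,  0,  0,  6, 50, 73, 74, 74, 40,  0,
        0,  0,  0])] 10.801261829652997
s2.png [array([ 46,  39,  28,  14,   8,   8,  13,  12,   4,   0,  14,  75,  96,
       106,  95,  59,   1,   0,   0,   0])] 7.967637540453074
s4.png [array([  0,   0,   0,   8,  18,  15,  31,  48,  73, 113, 192, 251, 280,
       280, 281, 271, 270, 251, 239, 230])] 6.155549962245154
```

```bash
python3 -m jog '0 0 -.2 0; 0 0 -.4 0; 0 0 -.7 0; 0 0 -1 0; 0 0 -1.2 0; 0 0 -1.5 0; 0 0 -1.8 0; 0 0 -2 0'; python3 f.py
python3 - <<'E'
from h import *
a=cv2.imread('pics/s0.png')[245:290,300:360]; b=cv2.imread('pics/s4.png')[245:290,300:360]
cv2.imwrite('pics/c4.png',cv2.resize(np.hstack([a,b]),None,fx=6,fy=6,interpolation=cv2.INTER_CUBIC))
E
```

```text
time: 17.5
ee_pos: [0.4236, -0.4215, 0.0997]
tcp_rot: [-5.3, 89.9, -50.4]
wrist_force: [3.3, -5.6, 4.7]
opening: 0.0002
t 17.5 jig pos [  28.4 -103.4   99.7] F jig [ 6.3 -1.6  4.7] open 0.0002
shift [ -2.3   0.2 -28.4] turn -0.4
```

View pics/c4.png

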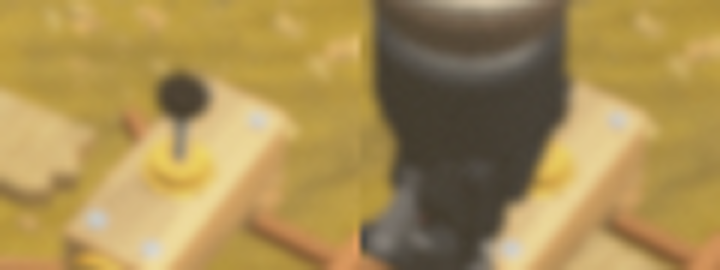

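```bash
python3 -m jog '-.3 0 -.3 0; -.6 0 -.6 0; -.9 0 -.9 0; -1.2 0 -1.2 0; -1.4 0 -1.4 0; -1.6 0 -1.6 0; -1.8 0 -1.8 0; -2 0 -2 0'; python3 f.py
python3 - <<'E'
from h import *
snap('wrist','w5.png')
E
```

```text
time: 18.5
ee_pos: [0.4219, -0.4199, 0.1004]
tcp_rot: [-154.6, 90.0, 160.4]
wrist_force: [5.2, -6.0, -3.4]
opening: -0.0005
t 18.5 jig pos [  26.  -103.4  100.4] F jig [ 7.9 -0.6 -3.4] open -0.0005
shift [ -1.6   0.2 -26. ] turn -0.4
```

View pics/w5.png

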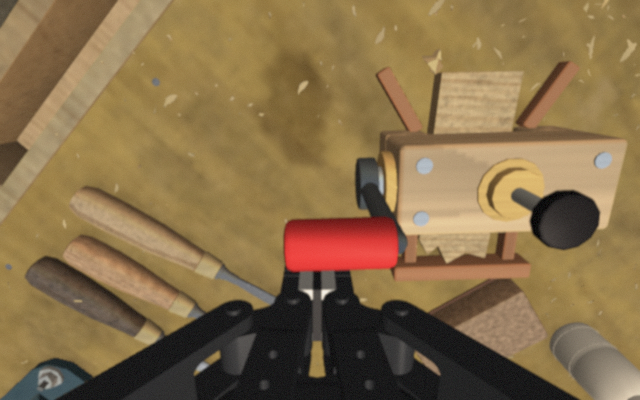

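The view shows the grip at (342,244), hooked by the fingers, and the pin head centred at about (566,220). I'll solve for the pin's height and the lever angle.

Run:
```python
from h import *
def red(f):
    g=cv2.cvtColor(cv2.imread('pics/'+f),cv2.COLOR_BGR2HSV); m=((g[...,0]<5)|(g[...,0]>175))&(g[...,1]>180)&(g[...,2]>120)
    k,l,s,ce=cv2.connectedComponentsWithStats(m.astype('uint8')); i=1+s[1:,4].argmax(); return ce[i],s[i]
for f,hd in(('w3.png',(510,43)),('w5.png',(566,220))):
    c=load(f); print(f,red(f))
    for z in(.118,.114,.110,.106): print(z,proj(c,w([0,0,z])).round(1), proj(c,w([0,0,z-.008])).round(1))
    b=proj(c,w([0,0,.073])); print('bush pred',b.round(1), 'bridge corners pred',proj(c,[w([x,y,.064]) for x in(-.026,.026) for y in(-.06,.06)]).round(0).tolist())
    for q in(.4,.3,.2,.1,0): print(q,proj(c,w([.08*np.sin(q),-.096,.042+.08*np.cos(q)])).round(1))
```

```text
w3.png (array([332.7809633 , 152.36295872]), array([ 302,  138,   64,   30, 1744], dtype=int32))
0.118 [[513.4  39.3]] [[505.6  41.1]]
0.114 [[509.4  40.2]] [[501.9  42. ]]
0.11 [[505.6  41.1]] [[498.4  42.8]]
0.106 [[501.9  42. ]] [[494.9  43.6]]
bush pred [[476.2  47.9]] bridge corners pred [[384.0, 7.0], [567.0, 6.0], [380.0, 90.0], [551.0, 89.0]]
0.4 [[331.7 101.3]]
0.3 [[332.   87.4]]
0.2 [[332.2  72.3]]
0.1 [[332.4  56.3]]
0 [[332.5  39.7]]
w5.png (array([337.03105722, 244.76515635]), array([ 284,  221,  114,   51, 4701], dtype=int32))
0.118 [[583.5 224.8]] [[569.3 217.4]]
0.114 [[576.2 221. ]] [[562.8 213.9]]
0.11 [[569.3 217.4]] [[556.6 210.7]]
0.106 [[562.8 213.9]] [[550.6 207.6]]
bush pred [[519.4 191.2]] bridge corners pred [[402.0, 139.0], [634.0, 137.0], [396.0, 232.0], [609.0, 230.0]]
0.4 [[336.6 292.5]]
0.3 [[337.2 280.4]]
0.2 [[337.7 266. ]]
0.1 [[338.1 249.4]]
0 [[338.4 230.8]]
```

Run:
```python
from h import *
for f,(u,v) in(('w3.png',(510,43)),('w5.png',(566,220))):
    c=load(f); im=cv2.imread('pics/'+f)
    m=((im.max(2)<60)).astype('uint8'); m[:, :u-45]=0; m[:, u+45:]=0; m[:v-40]=0; m[v+40:]=0
    m=cv2.morphologyEx(m,cv2.MORPH_OPEN,np.ones((11,11)))
    k,l,s,ce=cv2.connectedComponentsWithStats(m); i=1+s[1:,4].argmax(); print(f,s[i],ce[i])
    h=cv2.cvtColor(im,cv2.COLOR_BGR2HSV); g=((h[...,1]>170)&(h[...,0]>18)&(h[...,0]<28)).astype('uint8')
    for z in(.122,.118,.114,.110,.106,.102):
        a=np.linspace(0,6.28,60); pts=np.array([w([.013*np.cos(t),.013*np.sin(t),zz]) for t in a for zz in(z,z-.008)])
        p=proj(c,pts); print(z,p.min(0).round(1),p.max(0).round(1),(np.ptp(p,axis=0)).round(1))
```

```text
w3.png [ 484   21   47   47 1777] [507.31401238  43.99380979]
0.122 [485.2  10.5] [543.   65.9] [57.8 55.4]
0.118 [481.9  12. ] [538.3  66.2] [56.4 54.2]
0.114 [478.7  13.5] [533.8  66.6] [55.1 53. ]
0.11 [475.6  15. ] [529.4  66.9] [53.9 51.9]
0.106 [472.6  16.4] [525.3  67.2] [52.7 50.9]
0.102 [469.7  17.7] [521.3  67.5] [51.6 49.9]
w5.png [ 533  191   65   54 2263] [568.67609368 214.33848873]
0.122 [543.4 190. ] [626.4 259.5] [83.  69.5]
0.118 [537.4 187.1] [617.7 254.8] [80.3 67.6]
0.114 [531.7 184.4] [609.4 250.2] [77.7 65.8]
0.11 [526.3 181.8] [601.6 246. ] [75.3 64.1]
0.106 [521.1 179.4] [594.2 241.9] [73.  62.5]
0.102 [516.2 177. ] [587.1 238. ] [70.9 61. ]
```

The head-size ratio between the two views matches an unchanged height of about 118 mm, so the pin has not dropped. Lever angle is about 0.1, so I'll continue.

```bash
python3 -m jog '0 0 -.5 0; 0 0 -1 0; 0 0 -1.5 0; 0 0 -2 0; 0 0 -2.5 0; 0 0 -3 0; 0 0 -3.5 0; 0 0 -4 0'; python3 f.py
```

```text
time: 19.55
ee_pos: [0.4196, -0.4177, 0.1008]
tcp_rot: [-9.8, 89.9, -54.8]
wrist_force: [7.5, -9.8, -3.3]
opening: 0.0002
t 19.55 jig pos [  22.8 -103.5  100.8] F jig [12.2 -1.7 -3.3] open 0.0002
shift [ -1.2   0.3 -22.8] turn -0.4
```

Run:
```python
from h import *
snap('wrist','w6.png')
a=cv2.imread('pics/w5.png')[170:320,270:630]; b=cv2.imread('pics/w6.png')[170:320,270:630]
cv2.imwrite('pics/c6.png',cv2.resize(np.vstack([a,b]),None,fx=2,fy=2))
for f in('w5.png','w6.png'):
    c=load(f); g=cv2.cvtColor(cv2.imread('pics/'+f),cv2.COLOR_BGR2HSV); m=((g[...,0]<5)|(g[...,0]>175))&(g[...,1]>180)&(g[...,2]>120)
    k,l,s,ce=cv2.connectedComponentsWithStats(m.astype('uint8')); i=1+s[1:,4].argmax(); print(ce[i],s[i])
    for q in(.2,.1,0,-.1): print(q,proj(c,w([.08*np.sin(q),-.096,.042+.08*np.cos(q)])).round(1))
```

```text
[337.03105722 244.76515635] [ 284  221  114   51 4701]
0.2 [[337.7 266. ]]
0.1 [[338.1 249.4]]
0 [[338.4 230.8]]
-0.1 [[338.5 210.7]]
[338.16820135 244.87436055] [ 284  222  113   50 4887]
0.2 [[337.7 272.7]]
0.1 [[338.1 256.4]]
0 [[338.4 238.2]]
-0.1 [[338.6 218.4]]
```

View pics/c6.png

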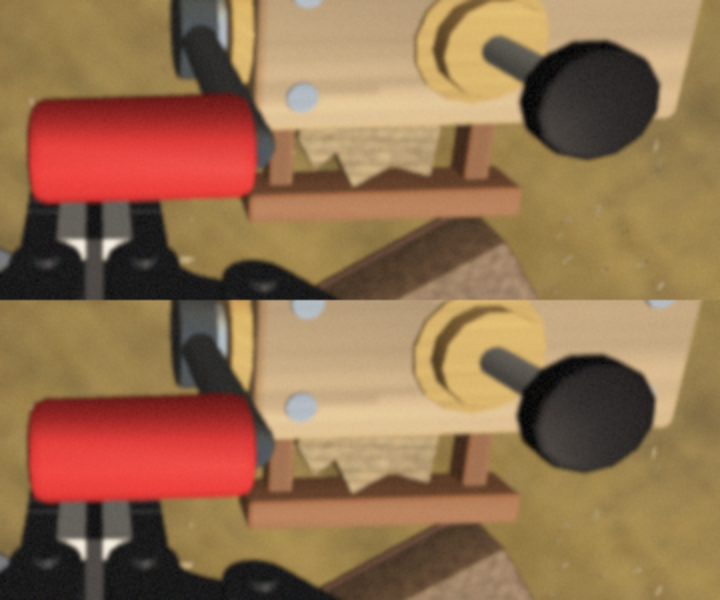

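The lever still follows the tool, with its angle now about 0.04, and the pin stem shows the same length. So there is no drop yet, and I'll continue in small steps.

```bash
python3 -m jog '0 0 -.5 0; 0 0 -.9 0; 0 0 -1.3 0; 0 0 -1.7 0; 0 0 -2 0; 0 0 -2.3 0; 0 0 -2.7 0; 0 0 -3 0'; python3 f.py;python3 -m jog '0 0 -.5 0; 0 0 -.9 0; 0 0 -1.3 0; 0 0 -1.7 0; 0 0 -2 0; 0 0 -2.3 0; 0 0 -2.7 0; 0 0 -3 0'; python3 f.py
```

```text
time: 20.6
ee_pos: [0.4179, -0.4161, 0.101]
tcp_rot: [-8.2, 89.8, -53.3]
wrist_force: [8.4, -12.7, -3.1]
opening: -0.0001
t 20.6 jig pos [  20.5 -103.5  101. ] F jig [14.9 -3.1 -3.1] open -0.0001
shift [ -1.    0.4 -20.5] turn -0.4
time: 21.6
ee_pos: [0.4162, -0.4145, 0.1012]
tcp_rot: [-7.2, 89.7, -52.2]
wrist_force: [10.9, -14.4, -5.1]
opening: -0.0
t 21.6 jig pos [  18.1 -103.6  101.2] F jig [17.8 -2.6 -5.1] open -0.0
shift [ -0.9   0.4 -18.1] turn -0.4
```

Force is rising steadily at about 1.2 N per mm, which looks more like a springy stop than friction. Before pulling further I'll measure the pin head accurately.

Run:
```python
from h import *
from scipy.optimize import least_squares
snap('wrist','w7.png')
for f,(u,v) in(('w3.png',(508,44)),('w5.png',(566,220)),('w6.png',(566,222)),('w7.png',(566,224))):
    c=load(f); im=cv2.imread('pics/'+f)
    m=(im.max(2)<90).astype('uint8'); m[:, :u-55]=0; m[:, u+55:]=0; m[:max(0,v-50)]=0; m[v+50:]=0
    m=cv2.morphologyEx(m,cv2.MORPH_OPEN,cv2.getStructuringElement(cv2.MORPH_ELLIPSE,(25,25)))
    k,l,s,ce=cv2.connectedComponentsWithStats(m); i=1+s[1:,4].argmax(); print(f,s[i],ce[i].round(1))
    cn=max(cv2.findContours((l==i).astype('uint8'),0,1)[0],key=len)
    bb=np.r_[s[i,0]-.5,s[i,1]-.5,s[i,0]+s[i,2]-.5,s[i,1]+s[i,3]-.5]
    a=np.linspace(0,6.28,60)
    def pred(p):
        q=proj(c,[w([p[0]+.013*np.cos(t),p[1]+.013*np.sin(t),zz]) for t in a for zz in(p[2],p[2]-.008)]); return np.r_[q.min(0),q.max(0)]
    r=least_squares(lambda p:pred(p)-bb,[0,0,.114],x_scale=.01); print('  fit xyz mm',(r.x*1000).round(1),'res',r.fun.round(1))
```

```text
w3.png [ 483   20   49   49 1879] [507.4  44.1]
  fit xyz mm [-0.1 11.1 93.7] res [-0.5  0.5  0.5 -0.6]
w5.png [ 531  191   68   59 3138] [564.  219.2]
  fit xyz mm [ 7.9 10.6 97.3] res [-0.3  0.3  0.3 -0.3]
w6.png [ 530  198   67   58 3072] [562.3 225.9]
  fit xyz mm [ 8.6 11.6 96.3] res [-0.2  0.3  0.2 -0.3]
w7.png [ 528  208   66   58 2989] [559.8 235.8]
  fit xyz mm [ 8.9 11.1 97.1] res [-0.4  0.5  0.4 -0.5]
```

Corrected for the offset seen in w3, the head height comes out near 111 mm, so the pin has probably dropped. To check, I'll release the lever, return to the exact w3 pose and compare directly.

```bash
python3 -m jog '0 0 3 0; 0 0 8 0; 0 0 18 0; 0 0 35 0; -15 0 52 0; -40 0 68 0; -65 0 79 0; -74 0 83 0'; python3 -m jog '0 0 0 0;0 0 0 0;0 0 0 0;0 0 0 0;0 0 0 0;0 0 0 0;0 0 0 0;0 0 0 0' ; python3 f.py
python3 - <<'E'
from h import *
snap('wrist','w8.png')
a=cv2.imread('pics/w3.png')[0:180,290:580]; b=cv2.imread('pics/w8.png')[0:180,290:580]
cv2.imwrite('pics/c8.png',cv2.resize(np.vstack([a,b]),None,fx=1.65,fy=1.65))
c=load('w8.png'); c3=load('w3.png')
for z in(.118,.11): print(z,proj(c3,w([0,0,z])),proj(c,w([0,0,z])))
im=cv2.cvtColor(b,cv2.COLOR_BGR2HSV)
for f in('w3.png','w8.png'):
    m=(cv2.imread('pics/'+f).max(2)<90).astype('uint8'); m[:,:460]=0;m[:,550:]=0;m[90:]=0
    m=cv2.morphologyEx(m,cv2.MORPH_OPEN,cv2.getStructuringElement(cv2.MORPH_ELLIPSE,(25,25)))
    k,l,s,ce=cv2.connectedComponentsWithStats(m); print(f,[(s[i],ce[i].round(1)) for i in range(1,k)])
E
```

```text
time: 22.65
ee_pos: [0.4738, -0.4715, 0.1759]
tcp_rot: [145.7, 90.0, 100.7]
wrist_force: [0.2, 0.3, -1.3]
opening: 0.0002
time: 23.65
ee_pos: [0.4735, -0.4713, 0.1753]
tcp_rot: [100.5, 90.0, 55.4]
wrist_force: [0.2, -0.5, -0.4]
opening: 0.0002
t 23.65 jig pos [  98.8 -103.8  175.3] F jig [ 0.5 -0.2 -0.4] open 0.0002
shift [ 73.3   0.1 -98.8] turn -0.4
0.118 [[513.43651364  39.31586975]] [[512.40214312  43.74991549]]
0.11 [[505.59883034  41.11115739]] [[504.63419018  45.37977865]]
w3.png [(array([ 483,   20,   49,   49, 1879], dtype=int32), array([507.4,  44.1]))]
w8.png [(array([ 477,   26,   49,   48, 1785], dtype=int32), array([501.6,  49.2]))]
```

View pics/c8.png

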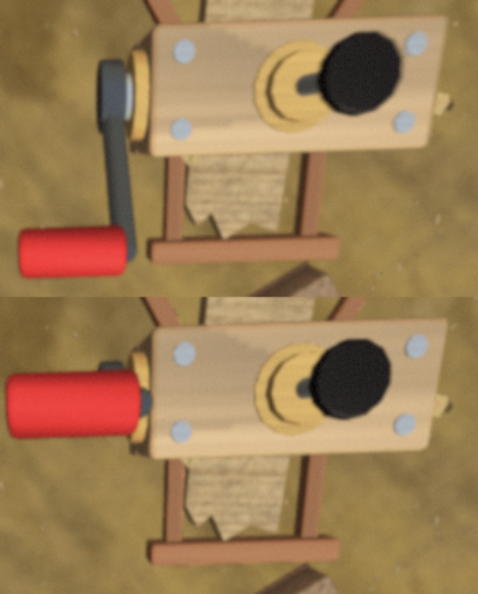

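Correcting for the bridge's own shift between pictures, the head centroid moved by about 6 px, meaning the pin sank about 6 mm. The plank's end is unchanged at the stop, and the lever stands near upright. Now I go over the pin and press it.

```bash
python3 -m jog '0 8 -8 0; 0 25 -25 0; 0 45 -45 0; 0 65 -65 0; 0 85 -82 0; 0 98 -94 0; 0 104 -99 0; 15 104 -99 0'; python3 f.py; python3 -m jog '10 0 0 0; 20 0 0 0; 30 0 0 0; 38 0 0 0; 44 0 0 0; 49 0 0 0; 54 0 0 0; 58 0 0 0'; python3 f.py
```

```text
time: 24.7
ee_pos: [0.4777, -0.328, 0.1609]
tcp_rot: [7.7, 89.9, -37.3]
wrist_force: [0.1, -1.2, 0.4]
opening: 0.0002
t 24.7 jig pos [  1.2   1.2 160.9] F jig [ 0.9 -0.7  0.4] open 0.0002
shift [  58.8 -104.2   -0.6] turn -0.4
time: 25.7
ee_pos: [0.4772, -0.3279, 0.1034]
tcp_rot: [7.3, 89.9, -37.7]
wrist_force: [-3.3, 1.9, 9.3]
opening: 0.0005
t 25.7 jig pos [  0.7   0.9 103.4] F jig [-3.7 -0.9  9.3] open 0.0005
shift [   1.4 -103.9    0. ] turn -0.4
```

```bash
python3 -m jog '1.5 0 0 0; 3 0 0 0; 4.5 0 0 0; 6 0 0 0; 7.5 0 0 0; 9 0 0 0; 10 0 0 0; 11 0 0 0'; python3 -m jog '1 0 0 0; 2.5 0 0 0; 4 0 0 0; 5.5 0 0 0; 6.5 0 0 0; 7.5 0 0 0; 8.5 0 0 0; 9.5 0 0 0'; python3 f.py
```

```text
time: 26.7
ee_pos: [0.4771, -0.3279, 0.0924]
tcp_rot: [6.6, 89.9, -38.4]
wrist_force: [-3.4, 1.6, 7.1]
opening: -0.0002
time: 27.7
ee_pos: [0.4772, -0.3279, 0.083]
tcp_rot: [8.8, 89.9, -36.2]
wrist_force: [-3.7, 1.3, 8.2]
opening: 0.0002
t 27.7 jig pos [ 0.7  0.9 83. ] F jig [-3.5 -1.6  8.2] open 0.0002
shift [-1.900e+01 -1.039e+02  1.000e-01] turn -0.4
```

Steady at about 8 N. Now the last few millimetres, until it bottoms out.

```bash
python3 -m jog '.5 0 0 0; 1 0 0 0; 1.5 0 0 0; 2 0 0 0; 2.5 0 0 0; 3 0 0 0; 3.5 0 0 0; 4 0 0 0'; python3 f.py
```

```text
time: 28.7
ee_pos: [0.4773, -0.328, 0.0814]
tcp_rot: [9.9, 89.8, -35.2]
wrist_force: [-8.1, 6.4, 26.1]
opening: 0.0003
t 28.7 jig pos [ 0.9  0.9 81.4] F jig [-10.2  -1.2  26.1] open 0.0003
shift [-2.070e+01 -1.039e+02 -1.000e-01] turn -0.4
```

It bottomed firmly at z = 81.4 mm with 26 N. I'll lift off and take one check picture from the earlier viewpoint.

```bash
python3 -m jog '-2 0 0 0; -10 0 0 0; -30 0 0 0; -60 0 0 0; -94 -10 10 0; -94 -50 40 0; -94 -90 75 0; -94 -104 99 0'; python3 -m jog '0 0 0 0;0 0 0 0;0 0 0 0;0 0 0 0;0 0 0 0;0 0 0 0;0 0 0 0;0 0 0 0'; python3 f.py
python3 - <<'E'
from h import *
c=snap('wrist','w9.png'); snap('top','t9.png'); a=cv2.imread('pics/w9.png')[0:230,290:640]
t=cv2.imread('pics/t9.png')[120:280,150:480]
cv2.imwrite('pics/c9.png',np.vstack([cv2.resize(a,None,fx=1.6,fy=1.6)[:,:560],cv2.resize(t,(560,230))]))
for z in(.118,.082): print(z,proj(c,w([0,0,z])))
m=(cv2.imread('pics/w9.png').max(2)<90).astype('uint8'); m[:,:440]=0;m[:,550:]=0;m[100:]=0
m=cv2.morphologyEx(m,cv2.MORPH_OPEN,cv2.getStructuringElement(cv2.MORPH_ELLIPSE,(25,25)))
k,l,s,ce=cv2.connectedComponentsWithStats(m); print([(s[i],ce[i].round(1)) for i in range(1,k)])
E
```

```text
time: 29.7
ee_pos: [0.4727, -0.4738, 0.1717]
tcp_rot: [-36.3, 90.0, -81.4]
wrist_force: [0.9, 0.2, 1.0]
opening: -0.0002
time: 30.7
ee_pos: [0.4734, -0.4713, 0.1718]
tcp_rot: [176.1, 90.0, 131.1]
wrist_force: [0.5, -0.6, -0.5]
opening: 0.0002
t 30.7 jig pos [  98.8 -103.9  171.8] F jig [ 0.8 -0.1 -0.5] open 0.0002
shift [ 69.8   0.1 -98.8] turn -0.4
0.118 [[516.06549991  43.01898864]]
0.082 [[484.30606226  49.68452274]]
[(array([ 461,   33,   41,   42, 1353], dtype=int32), array([480.9,  53.4]))]
```

View pics/c9.png

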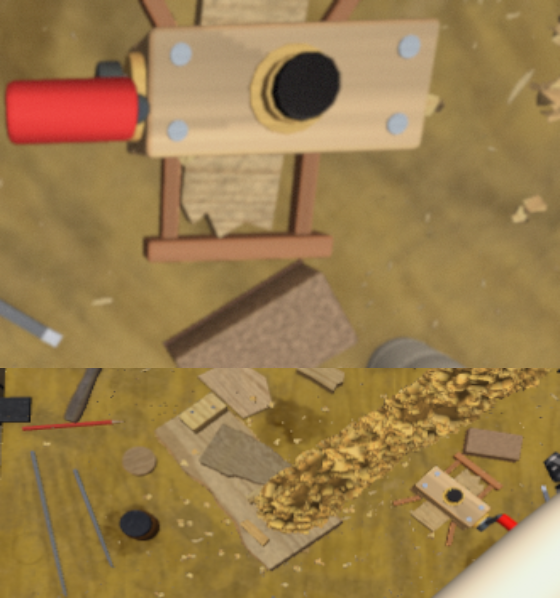

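The head now sits on the bush: it is at (481,53), against a prediction of (484,50) for home, the same small offset as before. The plank's end is still at the stop and the bystanders are where they were. I'm handing in.

```bash
python3 -c "
from workcell import bot; print(bot.job_done())"
```

```text
the job is handed in; nothing more can be done
None
```

I pushed the plank to the stop, drew the lever back until the pin dropped, pressed the pin home and handed the job in at about 31 s of the 64 s. The hand-in gives no verdict, so the results below are my own checks.

- **Plank:** I pushed it with two fingertips until it met the stop at about 8.5 N. The last picture shows its end still against the stop and in line with the fences.
- **Lever:** I hooked the grip and pulled it back in small steps to near upright. I recognised the drop late, so I kept pulling for a few millimetres against a springy stop, up to about 18 N, before letting go.
- **Pin drop:** My first camera estimate said the pin had not dropped. A direct before-and-after comparison showed it about 5–6 mm lower, slightly less than the nominal 7 mm.
- **Pressing:** The pin went down at about 8 N and stopped firmly at 26 N, with the fingertip 81.4 mm high (home is 82 mm). The last picture shows the head on the bush, within about 4 px of where it should appear when home.
- **Bystanders and robot:** The jar, cork block, round offcut and pencil look unmoved in the last top view, though I judged this by eye. The wrist force was near zero, with the robot clear of everything.

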